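# Set the light box's filter and hold its sprung shutter half open

### The job

Prepare the bench light box for an exposure: with its shutter still shut, turn the filter selector knob until its pointer clicks in at the large round stud (not the small one). Then slide the shutter tab against its spring to half of its travel (its pointer at the long middle mark), never past three quarters, and keep holding it there steadily for at least two seconds; the program finishes while still holding the tab at half travel, with the selector still at the large stud. Leave the bottle, the dish and the can standing where they are.

Things in the scene. Friction and masses are not known exactly. Their poses are not given: they have to be found in the camera images.
- light_box: Fixed grey light box with a bare metal top, 120 (its x) x 240 (y) x 60 mm high. Origin under its centre; x points from its front (roughly facing the robot) to its back, y left, z up. Knob axis at box x 0, y +65 mm. Obstacle: the room's frame has a 50 mm post at world (0.448, 0.127) and from it a beam 67 mm wide over the bench front along (-0.5, -0.866), underside at z 0.674: reach in under it.
- selector (a joint): Angle (rad) of the black selector knob: 0 with the pointer to the box's front (box -x), growing clockwise from above. It clicks in at 0, +0.785 (pointer 45 degrees towards box +y) and -0.785 (towards box -y); stops at 0.95 either side. Between, it takes up to 0.07 N m and springs to the nearest place (tipping points near 0.39). Starts near 0.
- knob_grip (a point): On the knob's axis, 7 mm below its top, 97 mm above the worktop. A skirt (radius 22 mm, 8 mm high) carries an upright grip bar 42 long x 14 wide mm, from 74 to 104 mm above the worktop. The point's x runs along the bar, y across it (the 14 mm to pinch), z up; the white pointer is at the bar's -x end.
- knob_aim (a point): Point fixed to the knob, on its pointer line 40 mm from the axis (knob -x), 66 mm above the worktop: it comes over a stud when the pointer is turned to that stud.
- mark_large_top (a point): Top of the large round steel stud (12 mm diameter, 5 mm high) on the top plate, 40 mm from the knob's axis, 45 degrees to one side of the front; which side varies. This is the position wanted.
- mark_small_top (a point): Top of the small round steel stud (5 mm diameter, 3 mm high) at the same distance on the other side. Not wanted.
- shutter (a joint): Travel (m) of the shutter: 0 shut, 0.050 fully open, growing as the tab slides along box +y (towards the knob); half is 0.025. A spring pulls it shut: 2.7 N at the start, 7.2 N at half, 11.7 N fully open (180 N/m), plus 0.3 N friction; it snaps shut when let go. Starts shut.
- tab_grip (a point): Centre of the shutter's black upright thumb tab, 22 mm (box x) x 12 mm (box y, the way it slides), from 62 to 94 mm above the worktop; this point is 78 mm above it. Axes as the box's. It runs in a slot at box x -30, in front of a round 40 mm light port. A small white pointer on its front passes three marks on the plate: shut, half (the long one), open.
- dropper_bottle: Loose dropper bottle, 33 mm diameter, 98 mm tall, standing behind the box's right half (box +x, -y); origin under its centre. Leave alone.
- dish: Loose covered round dish, 65 mm diameter, 16 mm high, right of the box (box -y side); origin under its centre. Leave alone.
- can: Loose black can, 36 mm diameter, 54 mm tall, standing behind the box's left half; origin under its centre. Leave alone.

How it is judged:
By the outcome, as a careful person would: the job done as asked, in the order asked, and still so for the second after the job is handed in, while the arm keeps its last pose, push and grip.
It also fails if it takes over 53 s, if anything falls off the work surface, if the arm or the gripper's body presses on something with over 40 N, if the wrist force passes 120 N, or if a joint passes its speed limit or range.

### The arm

A 6-joint arm with a two-finger parallel gripper is mounted at the origin on a cart in front of the work surface, level with it; the furniture and walls round the work are solid. World frame = base frame: x ahead of the robot, y to its left, z up, the work surface at z = 0. Lengths are in m, angles in rad, forces in N, time in s.
With the tool pointing down it reaches from about 0.35 to 0.775 m from the base axis. Payload 5.5 kg.
Tool frame: the origin (TCP) lies between the finger pads; the fingertips stand 11 mm ahead of it and the grasp point (between the pads) lies 8 mm behind it (manip.tip_extent is the distance from the TCP to the fingertips, in m); x points along the fingers, z is the direction in which the jaws open and shut, and the axes are right-handed (so a half turn about x gives the same grasp; the last joint's range is limited). The gripper opens to 85 mm and grips with 20 to 120 N. Pads are 22 mm wide; open, the fingers measure 114 mm over their backs; the gripper's body (76 mm by 85 mm) begins 54 mm behind the grasp point. The pads swing forward as they close: fully open they stand 13 mm farther back than shut.
Start: joints at [1.036, 0.313, 0.046, 1.304, 0, 1.431], TCP at [0.221, 0.531, 0.242] pointing down, gripper open.
Joint ranges: [-2.76, 2.76], [-0.86, 1.69], [-1.03, 1.26], [-2.2, 2.34], [-1.47, 1.5], [-3.14, 3.14]. Speed limits (rad/s): [2.57, 2.57, 3.14, 3.14, 3.14, 3.14].

### API

Orientations are given as a unit quaternion [w, x, y, z].
In Python, from plant import manip gives the robot as it stands. The module is installed in compiled form; this text tells all that it offers.
- The arm moves only by the shell command python3 -m creep 'ROWS' [FORCE]. ROWS is JSON, a list that holds one entry, the list of rows, each a list of 7 numbers: the shift along the world's x, y, z in cm, then the turn, a rotation vector about the world's x, y, z in rad, then the opening in per cent of the stroke, from 0 (shut) to 100 (fully open). In form: [[[dx, dy, dz, wx, wy, wz, claw], ...]]. A call has 1 to 10 rows; each row shifts and turns the commanded pose from where the row before left it; what a row does not reach is not made up. A row lasts 1/12 s, in which the tool goes at most 41.7 mm and 7.16 degrees, less where a joint would pass 70% of its speed; a pose out of reach is approached as far as the arm can. A call with a gripper value outside its range is refused whole. The fingers move at their own pace and stop on an object; FORCE is the grip in N (left out, the last holds). Time passes only in rows, so rows that do not move let the fingers close. It gives the time, the measured TCP pose, the force and the opening at its end, in the units of the state.
- manip.read_state(): the state, without advancing time (a new reading comes with each control period).
- manip.read_camera(name): name is "scene" or "top"; returns a dict with "color" (480x640x3 uint8, red, green, blue), "depth" (480x640 float32, m along the optical axis (not along the pixel's ray), 0 where there is no reading), "K" (3x3 intrinsics, pixels), "T" (4x4, takes a point from camera to world coordinates). Camera axes: x right, y down, z forward; pixel columns grow to the right and rows downward; lengths in m; the calibration is good to about 2 mm. A picture is of the moment at which its call begins.
- manip.hand_in(): hands the job in, once; it reports no verdict.
The state is a dict: "time_s": time; "q": joint angles; "qd": joint speeds; "tau": joint torques, N m; "ee_pos": TCP position; "tcp_rot": TCP orientation; "ft_force": force on the tool from outside, world axes, zero at the start; "torque": the same for the moment, N m; "opening": opening from 0.0 (shut) to 1.0 (fully open).
Only numpy, scipy, OpenCV 4.12 (cv2) and the standard library are available. Lean on these libraries where they do the work, as an engineer would, in place of code of your own. Each camera call takes 0.05 s, during which the arm holds its last target.

## Working session

There is one attempt and no reset: what is moved stays moved. The work goes in short steps, Python scripts to look and compute and a shell command to move; the robot and the scene stay as the last step left them, time stands still between calls to the robot, and variables do not carry over. Pictures are saved under pics/ and viewed, and the job is handed in when it is done.

```bash
mkdir -p pics; python3 - <<'E'
from plant import manip
import cv2
s=manip.read_state()
for k,v in s.items(): print(k,v)
for n in("scene","top"):
    c=manip.read_camera(n); cv2.imwrite(f"pics/{n}0.png",c["color"][:,:,::-1]); print(n,c["K"].round(1).tolist(),c["T"].round(4).tolist())
E
```

```text
time_s 0.0
q [1.03637921e+00 3.13995442e-01 4.49786216e-02 1.30357203e+00
 1.17105591e-05 1.43120316e+00]
qd [-0.0008588   0.0007181  -0.00060736 -0.00050692 -0.00181761 -0.00063119]
tau [-2.69364682e-04 -4.80629897e+01  2.98532510e+01  1.94321066e-02
 -1.10445735e-04 -5.81575918e-06]
ee_pos [0.22092701 0.53034484 0.24141151]
tcp_rot [ 0.58778171 -0.39249346  0.58892751  0.39195144]
ft_force [0.16750891 0.55408811 0.33151279]
torque [ 0.01022556  0.04508097 -0.013033  ]
opening 0.9968985543283151
scene [[458.8, 0.0, 318.6], [0.0, 458.8, 231.0], [0.0, 0.0, 1.0]] [[0.833, -0.3483, 0.4299, 0.0871], [-0.5531, -0.5004, 0.6661, -0.8099], [-0.0169, -0.7926, -0.6095, 0.6017], [0.0, 0.0, 0.0, 1.0]]
top [[620.0, 0.0, 320.4], [0.0, 620.0, 240.1], [0.0, 0.0, 1.0]] [[0.0009, -0.995, 0.1002, 0.3913], [-0.9997, -0.0035, -0.0254, -0.2127], [0.0256, -0.1002, -0.9946, 0.9453], [0.0, 0.0, 0.0, 1.0]]
```

View pics/scene0.png

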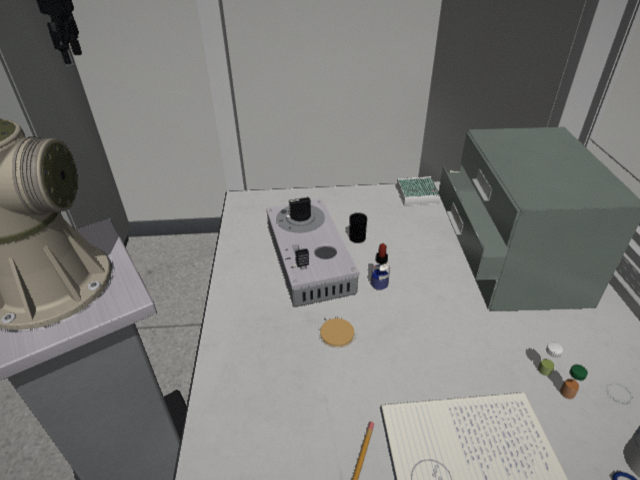

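View pics/top0.png

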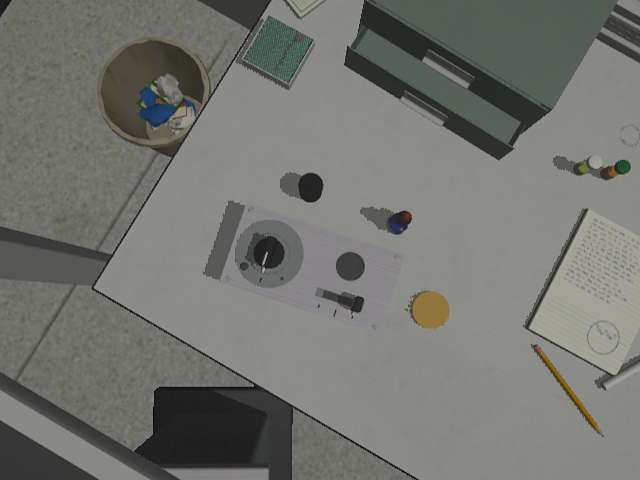

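```bash
python3 - <<'E'
import cv2
a=cv2.imread("pics/top0.png")[190:340,200:400]; cv2.imwrite("pics/t0z.png",cv2.resize(a,None,fx=4,fy=4,interpolation=cv2.INTER_CUBIC))
a=cv2.imread("pics/scene0.png")[185:305,255:405]; cv2.imwrite("pics/s0z.png",cv2.resize(a,None,fx=5,fy=5,interpolation=cv2.INTER_CUBIC))
E
```

```text
(no output)
```

View pics/t0z.png

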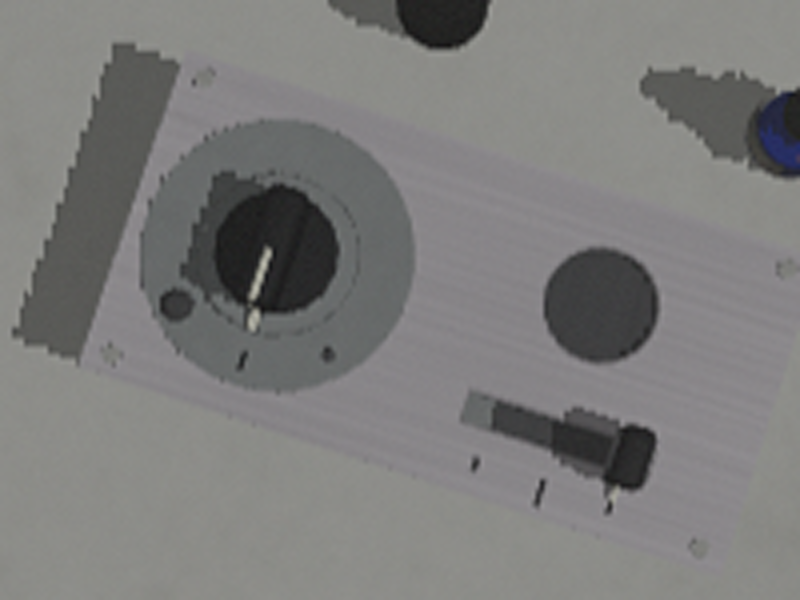

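View pics/s0z.png

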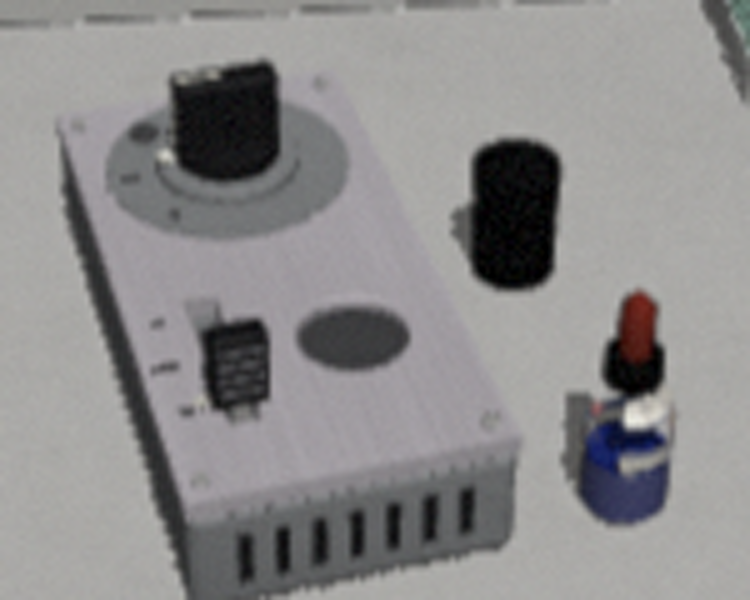

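```bash
cat > h.py <<'E'
import numpy as np
from plant import manip
def ray(c,u,v,z):
    K,T=np.array(c["K"]),np.array(c["T"])
    d=T[:3,:3]@np.linalg.solve(K,[u,v,1]); o=T[:3,3]
    return o+d*(z-o[2])/d[2]
def proj(c,p):
    K,T=np.array(c["K"]),np.array(c["T"])
    q=K@(T[:3,:3].T@(np.array(p)-T[:3,3])); return q[:2]/q[2]
E
python3 - <<'E'
from h import *
c=manip.read_camera("top"); s=manip.read_camera("scene")
P=lambda x,y,z=.06: ray(c,200+(x+.5)/4-.5,190+(y+.5)/4-.5,z)
S=lambda x,y,z=.06: ray(s,255+(x+.5)/5-.5,185+(y+.5)/5-.5,z)
scr=[P(202,77),P(110,354),P(787,267),P(698,547)]
scs=[S(320,83),S(78,125),S(491,420),S(201,481)]
print("screws top",np.round(scr,4)); print("screws scene",np.round(scs,4))
ctr=np.mean(scr,0);print(ctr,np.mean(scs,0))
for Q in(scr,scs):
    e=Q[0]+Q[1]-Q[2]-Q[3]; f=Q[0]+Q[2]-Q[1]-Q[3]
    print("yaw from y",np.arctan2(-e[0],e[1]),"from x",np.arctan2(f[1],f[0]),np.linalg.norm(e)/2,np.linalg.norm(f)/2)
print("dial",P(277,255)); 
for n,a,z in[("large",(176,304),.065),("small",(328,354),.063),("pt in",(268,250),.104),("pt out",(252,310),.104),("tabtop",(634,457),.094),("m open",(475,464),.06),("m half",(540,493),.06),("m shut",(609,508),.06),("port",(601,305),.06)]: print(n,P(*a,z).round(4))
print(c["depth"][190+15,200+115]) 
# scene tab top centre and knob top
print("S tabtop",S(240,335,.094),"knobtop",S(224,73,.104))
E
```

```text
screws top [[ 0.5253 -0.1341  0.06  ]
 [ 0.4257 -0.1028  0.06  ]
 [ 0.4574 -0.3445  0.06  ]
 [ 0.3578 -0.3117  0.06  ]]
screws scene [[ 0.5263 -0.1317  0.06  ]
 [ 0.427  -0.1001  0.06  ]
 [ 0.4585 -0.3418  0.06  ]
 [ 0.3591 -0.3104  0.06  ]]
[ 0.44156158 -0.22327328  0.06      ] [ 0.44271596 -0.22102669  0.06      ]
yaw from y -0.31342216867349576 from x -0.3117447067229628 0.22038698764388148 0.10466285772364002
yaw from y -0.31226248699547476 from x -0.3067520827757686 0.2208928781637778 0.10422477564022455
dial [ 0.46119874 -0.16166175  0.06      ]
large [ 0.4433 -0.1264  0.065 ]
small [ 0.4258 -0.1802  0.063 ]
pt in [ 0.4594 -0.1611  0.104 ]
pt out [ 0.439  -0.1559  0.104 ]
tabtop [ 0.3896 -0.2862  0.094 ]
m open [ 0.387  -0.2325  0.06  ]
m half [ 0.3768 -0.2556  0.06  ]
m shut [ 0.3715 -0.2801  0.06  ]
port [ 0.4436 -0.2776  0.06  ]
0.9587335
S tabtop [ 0.39044098 -0.28767375  0.094     ] knobtop [ 0.46367118 -0.15934439  0.104     ]
```

```bash
python3 -m creep '[[[-0.5,-1.8,0,0,0,0,30],[-0.5,-1.8,0,0,0,0,30],[-0.5,-1.8,0,0,0,0,30],[-0.5,-1.8,0,0,0,0,30],[-0.5,-1.8,0,0,0,0,30],[-0.5,-1.8,0,0,0,0,30],[0,-1.8,0,0,0,0,30],[0,0,0,0,0,0,30],[0,0,0,0,0,0,30]]]' 60; python3 - <<'E'
from h import *
from scipy.spatial.transform import Rotation as R
s=manip.read_state(); q=s["q"];print(s["time_s"],q.round(4),s["ee_pos"],s["tau"].round(1))
M=R.from_quat(s["tcp_rot"],scalar_first=True).as_matrix(); print(M.round(3)); print("zaxis yaw",np.arctan2(M[1,2],M[0,2]))
E
```

```text
time_s: 0.95
ee_pos: [0.1912, 0.4046, 0.2426]
tcp_rot: [0.589, -0.392, 0.588, 0.392]
ft_force: [-0.2, 0.4, -0.5]
opening: 0.3
0.95 [ 9.4940e-01  6.5800e-02 -2.5980e-01  1.2443e+00  2.0000e-04  1.3451e+00] [0.19120033 0.4045572  0.24257252] [ -0.1 -34.2  28.8   0.3  -0.   -0. ]
[[ 0.    -0.923  0.385]
 [ 0.001  0.385  0.923]
 [-1.    -0.     0.001]]
zaxis yaw 1.1751073731101294
```

```bash
python3 - <<'E'
from h import *
import cv2
s=manip.read_camera("scene"); t=manip.read_camera("top")
for n,c in(("s",s),("t",t)): cv2.imwrite(f"pics/{n}1.png",c["color"][:,:,::-1])
for z in (0,.1,.15,.2,.25,.3,.4): print(z,proj(s,[0,0,z]).round(),proj(s,[-.03,-.06,z]).round())
for p in ([.448,.127,0],[.448,.127,.6],[.191,.405,.243],[.33,-.08,.674],[.1,-.47,.674]): print(p,proj(s,p).round(),proj(t,p).round())
print("depth s (50,175)",s["depth"][175,50],s["depth"][260,40],"beam depth t",t["depth"][440,60], t["depth"][400,20])
for u,v in((50,175),(40,150),(15,125),(30,280),(70,250)):
    d=s["depth"][v,u]; p=np.linalg.solve(s["K"],[u,v,1])*d; print((u,v),(s["T"]@np.r_[p,1])[:3].round(3))
for u,v in((20,400),(60,440),(100,460),(50,265)):
    d=t["depth"][v,u]; p=np.linalg.solve(t["K"],[u,v,1])*d; print("t",(u,v),(t["T"]@np.r_[p,1])[:3].round(3))
E
```

```text
0 [ 49. 285.] [ 36. 311.]
0.1 [ 28. 244.] [ 13. 269.]
0.15 [ 16. 221.] [ -1. 246.]
0.2 [  3. 196.] [-15. 220.]
0.25 [-11. 169.] [-31. 192.]
0.3 [-26. 140.] [-49. 162.]
0.4 [-61.  73.] [-89.  91.]
[0.448, 0.127, 0] [236. 184.] [ 80. 265.]
[0.448, 0.127, 0.6] [ 191. -118.] [-314.  198.]
[0.191, 0.405, 0.243] [71. 77.] [-274.  490.]
[0.33, -0.08, 0.674] [ 149. -195.] [-12. 449.]
[0.1, -0.47, 0.674] [-117. -335.] [ 947. 1037.]
depth s (50,175) 0.6981615 0.76759714 beam depth t 0.2444744 0.24815063
(50, 175) [ 0.076 -0.076  0.251]
(40, 150) [ 0.077 -0.07   0.29 ]
(15, 125) [0.058 0.    0.309]
(30, 280) [-0.015 -0.066  0.072]
(70, 250) [ 0.058 -0.039  0.085]
t (20, 400) [ 0.352 -0.099  0.689]
t (60, 440) [ 0.337 -0.117  0.692]
t (100, 460) [ 0.329 -0.132  0.691]
t (50, 265) [0.437 0.103 0.168]
```

View pics/s1.png

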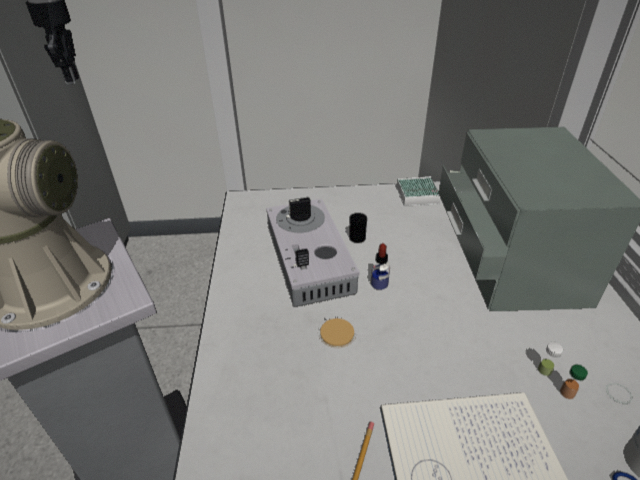

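View pics/t1.png

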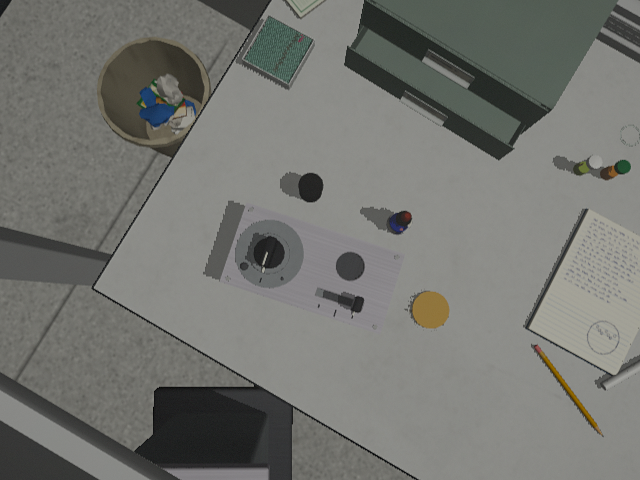

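```bash
cat > st.py <<'E'
from h import *
from scipy.spatial.transform import Rotation as R
s=manip.read_state(); M=R.from_quat(s["tcp_rot"],scalar_first=True).as_matrix()
print("t",round(s["time_s"],2),"p",s["ee_pos"].round(4),"q",s["q"].round(3),"op",round(s["opening"],3))
print("jaw yaw",np.arctan2(M[1,2],M[0,2]).round(4),"jaw z",M[2,2].round(3),"approach",M[:,0].round(3),"tau",s["tau"].round(1),"F",s["ft_force"].round(1),"M",s["torque"].round(2))
E
python3 -m creep '[[[1,-2,-1,0,0,0.085,30],[1,-2,-1,-0.03,-0.095,0,30],[1,-2,-1,-0.03,-0.095,0,30],[1,-2,-1,-0.03,-0.095,0,30],[1,-2,-1,0,0,0,30],[1,-2,-1,0,0,0,30],[1,-2,-1,0,0,0,30],[1,-2,0,0,0,0,30],[1,-2,0,0,0,0,30],[1,-2,0,0,0,0,30]]]'; python3 st.py
```

```text
time_s: 1.88
ee_pos: [0.2919, 0.2047, 0.1723]
tcp_rot: [0.627, -0.497, 0.502, 0.328]
ft_force: [0.2, -0.6, 0.1]
opening: 0.3
t 1.88 p [0.2919 0.2047 0.1723] q [ 0.57  -0.212 -0.728  0.86  -0.228  0.856] op 0.3
jaw yaw 1.2625 jaw z 0.001 approach [ 0.281 -0.088 -0.956] tau [  4.9 -16.1  29.6  -1.4  -0.9   0.9] F [ 0.2 -0.6  0.1] M [ 0.06  0.21 -0.  ]
```

```bash
python3 -m creep '[[[0.6,-2,0,0,0,0,30],[0.6,-2,0,0,0,0,30],[0.6,-2,0,0,0,0,30],[0.6,-2,0,0,0,0,30],[0.6,-2,0,0,0,0,30],[0.6,-2,0,0,0,0,30],[0.6,-2,0,0,0,0,30],[0.6,-2,0,0,0,0,30],[0,0,0,0,0,0,30]]]'; python3 st.py
```

```text
time_s: 2.63
ee_pos: [0.3412, 0.0423, 0.1731]
tcp_rot: [0.628, -0.496, 0.503, 0.325]
ft_force: [1.2, 0.8, -0.6]
opening: 0.299
t 2.63 p [0.3412 0.0423 0.1731] q [-0.044 -0.341 -0.816  0.805 -0.078  0.259] op 0.299
jaw yaw 1.2565 jaw z 0.001 approach [ 0.282 -0.091 -0.955] tau [ -0.9 -11.9  30.5  -2.7  -0.2  -0.7] F [ 1.2  0.8 -0.6] M [ 0.08  0.2  -0.03]
```

```bash
python3 -m creep '[[[1.2,-2.5,0,0,0,0,60],[1.2,-2.5,0,0,0,0,60],[1.2,-2.5,0,0,0,0,60],[1.2,-2.5,0,0,0,0,60],[1.4,-2.5,0,0,0,0,60],[1.5,-2.5,0,0,0,0,60],[1.5,-2.5,0,0,0,0,60],[1.5,-2.5,0,0,0,0,60],[1.5,-0.3,0,0,0,0,60],[0,0,0,0,0,0,60]]]'; python3 st.py; python3 - <<'E'
from h import *
import cv2
for n in("scene","top"):
    c=manip.read_camera(n); cv2.imwrite(f"pics/{n}2.png",c["color"][:,:,::-1])
E
```

```text
time_s: 3.47
ee_pos: [0.4646, -0.16, 0.1727]
tcp_rot: [0.628, -0.497, 0.502, 0.327]
ft_force: [-0.5, 0.0, 0.9]
opening: 0.599
t 3.47 p [ 0.4646 -0.16    0.1727] q [-0.535 -0.039 -0.593  0.724  0.067 -0.215] op 0.599
jaw yaw 1.2601 jaw z 0.001 approach [ 0.283 -0.089 -0.955] tau [ -0.4 -27.3  29.8  -2.7   0.2   0.1] F [-0.5  0.   0.9] M [ 0.09  0.26 -0.02]
```

View pics/scene2.png

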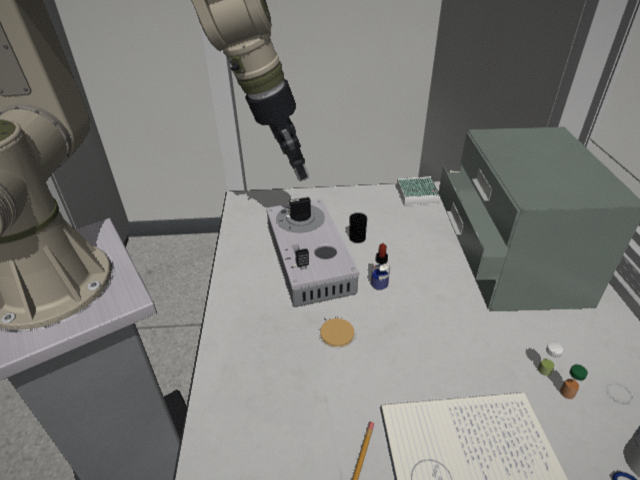

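View pics/top2.png

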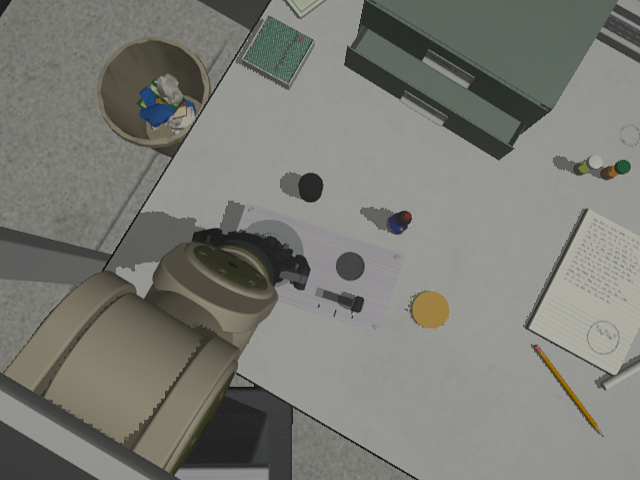

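```bash
cat > pc.py <<'E'
from h import *
t=manip.read_camera("top"); d=t["depth"]; v,u=np.mgrid[:480,:640]
P=(np.linalg.inv(t["K"])@np.stack([u.ravel(),v.ravel(),np.ones(u.size)]))*d.ravel()
W=(t["T"][:3,:3]@P+t["T"][:3,3:]).T
m=(d.ravel()>0)&(W[:,2]>.2)&(W[:,2]<.66)&(W[:,1]<.08)&(W[:,1]>-.3)
A=W[m]; n=A[:,:2]@[.866,-.5]
for lo,hi in((.2,.29),(.29,.33),(.33,.36),(.36,.4),(.4,.5)):
    k=(n>=lo)&(n<hi)
    if k.any(): print("n",lo,hi,"max z",A[k,2].max().round(3),"y range",A[k,1].min().round(3),A[k,1].max().round(3))
dd=np.hypot(A[:,0]-.448,A[:,1]-.127);i=dd.argmin();print("closest to post",dd[i],A[i])
E
python3 pc.py
```

```text
n 0.29 0.33 max z 0.592 y range -0.143 -0.141
n 0.33 0.36 max z 0.639 y range -0.158 -0.067
n 0.36 0.4 max z 0.634 y range -0.174 -0.074
n 0.4 0.5 max z 0.601 y range -0.218 -0.087
closest to post 0.21311672278355598 [ 0.37314885 -0.07253958  0.62121534]
```

```bash
python3 -m creep '[[[0,0,-1.6,0,0,0,60],[0,0,-1.6,0,0,0,60],[0,-0.1,-1.6,0,0,0,60],[0,0,-1.6,0,0,0,60],[0,0,-1.6,0,0,0,60],[0,0,0,0,0,0,60],[0,0,0,0,0,0,60]]]' 30; python3 st.py
```

```text
time_s: 4.2
ee_pos: [0.4599, -0.1577, 0.0916]
tcp_rot: [0.627, -0.496, 0.503, 0.329]
ft_force: [0.1, -0.9, 1.1]
opening: 0.602
t 4.2 p [ 0.4599 -0.1577  0.0916] q [-0.537  0.045 -0.734  0.503  0.068 -0.218] op 0.602
jaw yaw 1.2623 jaw z 0.002 approach [ 0.279 -0.087 -0.956] tau [ -0.  -28.7  26.   -2.9   0.2   0. ] F [ 0.1 -0.9  1.1] M [ 0.08  0.23 -0.01]
```

```bash
python3 -m creep '[[[0,0,0,0,0,0,25],[0,0,0,0,0,0,25],[0,0,0,0,0,0,10],[0,0,0,0,0,0,10],[0,0,0,0,0,0,10],[0,0,0,0,0,0,10]]]' 30; python3 st.py
```

```text
time_s: 4.7
ee_pos: [0.4616, -0.1612, 0.0939]
tcp_rot: [0.627, -0.498, 0.503, 0.325]
ft_force: [-4.7, -4.3, 4.8]
opening: 0.154
t 4.7 p [ 0.4616 -0.1612  0.0939] q [-0.539  0.044 -0.73   0.502  0.064 -0.218] op 0.154
jaw yaw 1.259 jaw z -0.003 approach [ 0.282 -0.093 -0.955] tau [  2.9 -27.6  25.9  -2.9   1.8  -0. ] F [-4.7 -4.3  4.8] M [-0.77  0.84 -0.35]
```

```bash
python3 -m creep '[[[0,0,0,0,0,-0.1,10],[0,0,0,0,0,-0.1,10],[0,0,0,0,0,-0.1,10],[0,0,0,0,0,-0.1,10],[0,0,0,0,0,0,10]]]' 30; python3 st.py
```

```text
time_s: 5.12
ee_pos: [0.4617, -0.1611, 0.0939]
tcp_rot: [0.68, -0.387, 0.592, 0.193]
ft_force: [-3.8, -6.7, 3.7]
opening: 0.153
t 5.12 p [ 0.4617 -0.1611  0.0939] q [-0.453  0.058 -0.715  0.505 -0.08   0.251] op 0.153
jaw yaw 0.8552 jaw z -0.002 approach [ 0.224 -0.197 -0.954] tau [  4.5 -28.4  26.1  -2.8   2.    1. ] F [-3.8 -6.7  3.7] M [-1.17  0.82 -0.49]
```

```bash
python3 -m creep '[[[0,-0.1,0,0,0,-0.1,10],[0,0,0,0,0,-0.1,10],[-0.1,0,0,0,0,-0.1,10],[0,-0.1,0,0,0,-0.1,10],[0,0,0,0,0,-0.02,10],[0,0,0,0,0,0,10],[0,0,0,0,0,0,10]]]' 30; python3 st.py;python3 pc.py
```

```text
time_s: 5.7
ee_pos: [0.4616, -0.1613, 0.0939]
tcp_rot: [0.707, -0.256, 0.658, 0.05]
ft_force: [-0.7, 2.6, 5.1]
opening: 0.156
t 5.7 p [ 0.4616 -0.1613  0.0939] q [-0.382  0.112 -0.647  0.586 -0.2    0.724] op 0.156
jaw yaw 0.4422 jaw z 0.004 approach [ 0.13  -0.266 -0.955] tau [ -0.8 -30.7  25.3  -2.2  -0.9   0. ] F [-0.7  2.6  5.1] M [ 0.45 -0.01  0.03]
n 0.29 0.33 max z 0.596 y range -0.094 -0.043
n 0.33 0.36 max z 0.595 y range -0.11 -0.031
n 0.36 0.4 max z 0.576 y range -0.127 -0.029
n 0.4 0.5 max z 0.554 y range -0.165 -0.043
closest to post 0.16176359178382177 [ 0.40655509 -0.02936425  0.56421012]
```

```bash
python3 -m creep '[[[0,0,0,0,0,0,60],[0,0,0,0,0,0,60],[0,0,0,0,0,0,60],[0,0,1.6,0,0,0,60],[0,0,1.6,0,0,0,60],[0,0,1.6,0,0,0,60],[0,0,1.6,0,0,0,60],[0,0,0,0,0,0.1,60],[0,0,0,0,0,0.1,60],[0,0,0,0,0,0.1,60]]]'; python3 st.py
```

```text
time_s: 6.58
ee_pos: [0.4604, -0.1611, 0.1567]
tcp_rot: [0.69, -0.353, 0.612, 0.157]
ft_force: [-0.6, -0.0, -0.6]
opening: 0.6
t 6.58 p [ 0.4604 -0.1611  0.1567] q [-0.435 -0.005 -0.6    0.697 -0.111  0.374] op 0.6
jaw yaw 0.7466 jaw z 0.001 approach [ 0.201 -0.216 -0.955] tau [  1.3 -29.   30.7  -2.5  -0.8   1.5] F [-0.6 -0.  -0.6] M [ 0.22  0.22 -0.02]
```

```bash
python3 -m creep '[[[-0.5,-1.4,0,0,0,0.1,60],[-0.5,-1.4,0,0,0,0.1,60],[-1,-1.4,0,0,0,0.1,60],[-1,-1.4,0,0,0,0.1,60],[-1,-1.4,0,0,0,0.1,60],[-1,-1.4,0,0,0,0.02,60],[-1,-1.4,0,0,0,0,60],[-1,-1.4,0,0,0,0,60],[0,-1.4,0,0,0,0,60],[0,0,0,0,0,0,60]]]'; python3 st.py; python3 - <<'E'
from h import *
import cv2
for n,(a,b,c0,d) in(("scene",(185,305,255,405)),("top",(190,340,200,400))):
    c=manip.read_camera(n); cv2.imwrite(f"pics/{n}3z.png",cv2.resize(c["color"][a:b,c0:d,::-1],None,fx=4,fy=4,interpolation=cv2.INTER_CUBIC))
E
```

```text
time_s: 7.42
ee_pos: [0.3904, -0.2902, 0.1569]
tcp_rot: [0.627, -0.497, 0.503, 0.326]
ft_force: [0.9, -0.6, 0.2]
opening: 0.597
t 7.42 p [ 0.3904 -0.2902  0.1569] q [-0.905 -0.014 -0.607  0.727  0.166 -0.571] op 0.597
jaw yaw 1.2582 jaw z -0.0 approach [ 0.282 -0.091 -0.955] tau [ -0.3 -28.5  28.1  -1.8   0.5  -0.2] F [ 0.9 -0.6  0.2] M [-0.   0.2 -0. ]
```

View pics/scene3z.png

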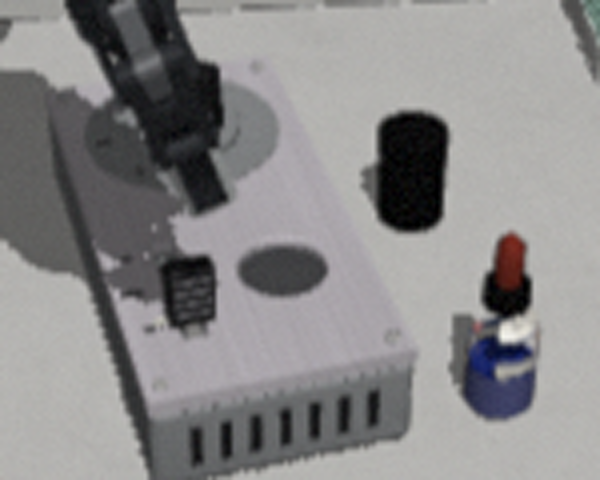

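View pics/top3z.png

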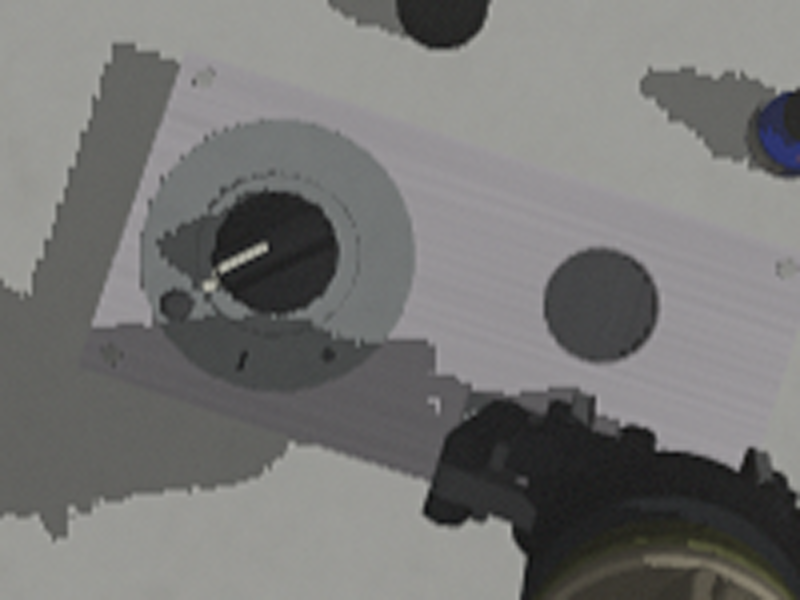

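```bash
python3 -m creep '[[[0.1,0.2,-1.4,0,0,0,60],[0,0,-1.4,0,0,0,60],[0,0,-1.4,0,0,0,60],[0,0,-1.4,0,0,0,60],[0,0,-1.2,0,0,0,60],[0,0,0,0,0,0,60],[0,0,0,0,0,0,60],[0,0,0,0,0,0,60]]]' 50; python3 st.py; python3 - <<'E'
from h import *
import cv2
for n,(a,b,c0,d) in(("scene",(185,305,255,405)),):
    c=manip.read_camera(n); cv2.imwrite(f"pics/{n}4z.png",cv2.resize(c["color"][a:b,c0:d,::-1],None,fx=4,fy=4,interpolation=cv2.INTER_CUBIC))
E
```

```text
time_s: 8.18
ee_pos: [0.3918, -0.285, 0.0889]
tcp_rot: [0.627, -0.497, 0.502, 0.328]
ft_force: [-0.4, 0.3, 0.4]
opening: 0.602
t 8.18 p [ 0.3918 -0.285   0.0889] q [-0.895  0.062 -0.721  0.537  0.165 -0.566] op 0.602
jaw yaw 1.2622 jaw z 0.001 approach [ 0.281 -0.089 -0.956] tau [  0.1 -29.6  25.9  -2.3   0.5   0. ] F [-0.4  0.3  0.4] M [ 0.04  0.19 -0.  ]
```

View pics/scene4z.png

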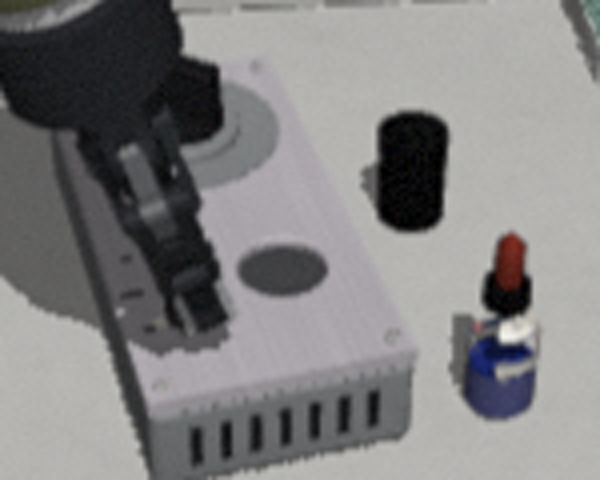

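```bash
python3 -m creep '[[[0,-0.2,-0.5,0,0,0,60],[0,0,-0.4,0,0,0,60],[0,0,0,0,0,0,60],[0,0,0,0,0,0,30],[0,0,0,0,0,0,30],[0,0,0,0,0,0,5],[0,0,0,0,0,0,5],[0,0,0,0,0,0,5],[0,0,0,0,0,0,5]]]' 50; python3 st.py
```

```text
time_s: 8.98
ee_pos: [0.3915, -0.2861, 0.0796]
tcp_rot: [0.628, -0.497, 0.501, 0.328]
ft_force: [0.6, 5.1, 4.2]
opening: 0.128
t 8.98 p [ 0.3915 -0.2861  0.0796] q [-0.899  0.077 -0.732  0.512  0.168 -0.569] op 0.128
jaw yaw 1.2622 jaw z 0.003 approach [ 0.282 -0.086 -0.955] tau [ -2.1 -28.7  26.4  -3.4  -0.6  -0.1] F [0.6 5.1 4.2] M [ 0.9  -0.09  0.22]
```

```bash
python3 -m creep '[[[0.09,0.28,0,0,0,0,5],[0.09,0.28,0,0,0,0,5],[0.09,0.28,0,0,0,0,5],[0.09,0.28,0,0,0,0,5],[0.09,0.28,0,0,0,0,5],[0.09,0.28,0,0,0,0,5],[0.09,0.28,0,0,0,0,5],[0.09,0.28,0,0,0,0,5],[0,0,0,0,0,0,5],[0,0,0,0,0,0,5]]]'; python3 st.py; cat > see.py <<'E'
from h import *
import cv2,sys
for n,(a,b,c0,d) in(("scene",(185,305,255,405)),("top",(190,340,200,400))):
    c=manip.read_camera(n); cv2.imwrite(f"pics/{n}{sys.argv[1]}z.png",cv2.resize(c["color"][a:b,c0:d,::-1],None,fx=4,fy=4,interpolation=cv2.INTER_CUBIC))
E
python3 see.py 5
```

```text
time_s: 9.82
ee_pos: [0.3981, -0.266, 0.0796]
tcp_rot: [0.626, -0.497, 0.504, 0.327]
ft_force: [-4.3, -4.9, 1.2]
opening: 0.129
t 9.82 p [ 0.3981 -0.266   0.0796] q [-0.849  0.06  -0.752  0.499  0.15  -0.519] op 0.129
jaw yaw 1.2598 jaw z -0.002 approach [ 0.28  -0.092 -0.956] tau [  3.3 -28.8  24.8  -2.    2.4  -0. ] F [-4.3 -4.9  1.2] M [-0.98  1.09 -0.46]
```

View pics/scene5z.png

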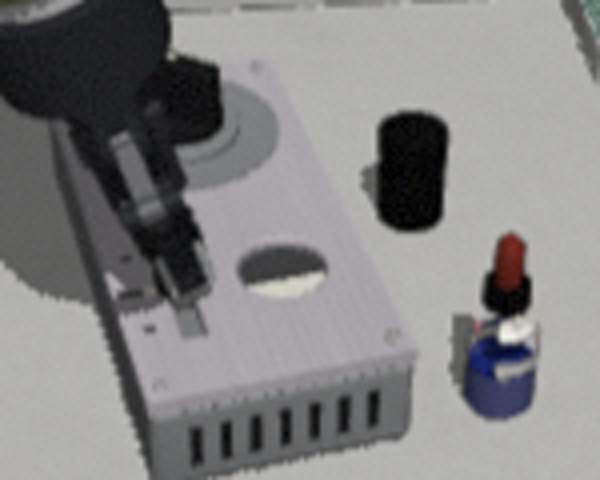

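View pics/top5z.png

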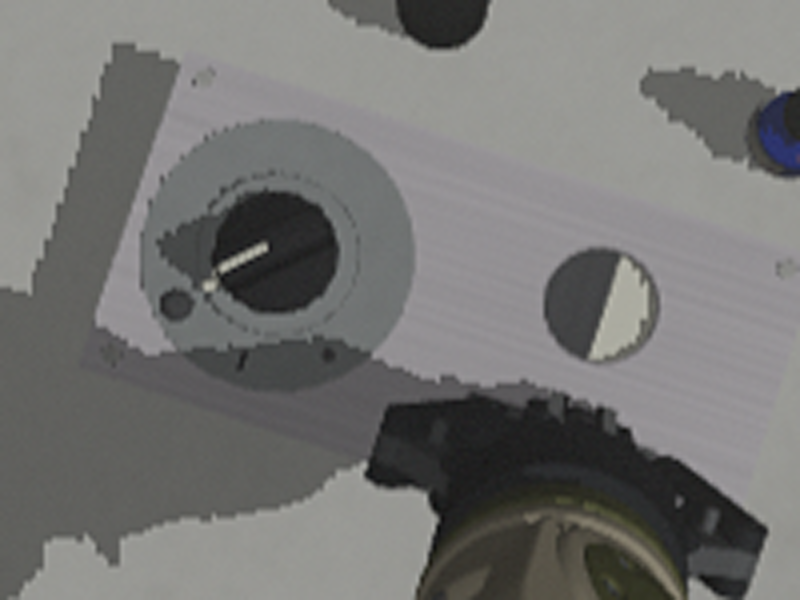

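```bash
cat > z.py <<'E'
from h import *
import cv2,sys
c=manip.read_camera("scene"); cv2.imwrite(f"pics/z{sys.argv[1]}.png",cv2.resize(c["color"][240:280,270:320,::-1],None,fx=14,fy=14,interpolation=cv2.INTER_CUBIC))
# predicted pixel of box-frame points: marks and pointer line
C=np.array([.4421,-.2222]);x=np.array([.952,-.306]);y=np.array([.306,.952])
for n,p in(("shut",(-.05,-.078)),("half",(-.05,-.053)),("open",(-.05,-.028))): 
    print(n,((proj(c,[*(C+p[0]*x+p[1]*y),.06])-[270,240]+.5)*14-.5).round())
E
python3 z.py 5
```

```text
shut [312. 407.]
half [267. 281.]
open [225. 161.]
```

View pics/z5.png

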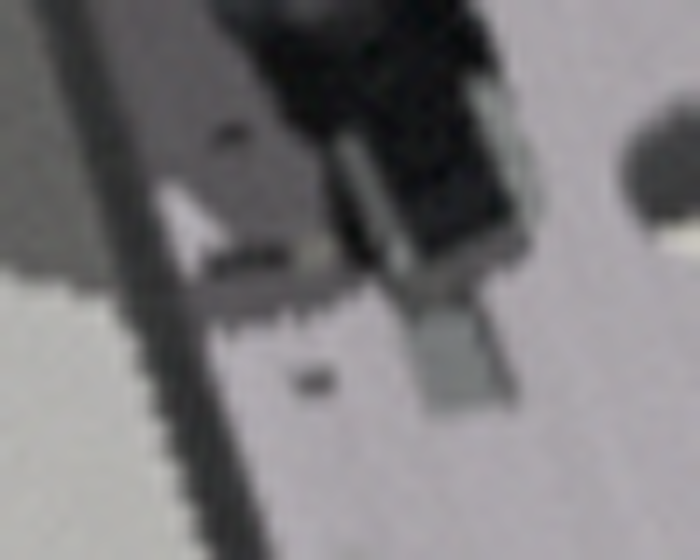

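```bash
python3 -m creep '[[[0.05,0.15,0,0,0,0,5],[0.05,0.15,0,0,0,0,5],[0,0,0,0,0,0,5],[0,0,0,0,0,0,5],[0,0,0,0,0,0,5],[0,0,0,0,0,0,5]]]'; python3 st.py; python3 z.py 6
```

```text
time_s: 10.47
ee_pos: [0.399, -0.2632, 0.0796]
tcp_rot: [0.626, -0.497, 0.504, 0.326]
ft_force: [-4.4, -5.7, 1.6]
opening: 0.128
t 10.47 p [ 0.399  -0.2632  0.0796] q [-0.843  0.058 -0.754  0.498  0.148 -0.512] op 0.128
jaw yaw 1.2594 jaw z -0.002 approach [ 0.279 -0.092 -0.956] tau [  3.5 -28.7  24.8  -2.    2.6  -0. ] F [-4.4 -5.7  1.6] M [-1.    1.11 -0.44]
shut [312. 407.]
half [267. 281.]
open [225. 161.]
```

View pics/z6.png

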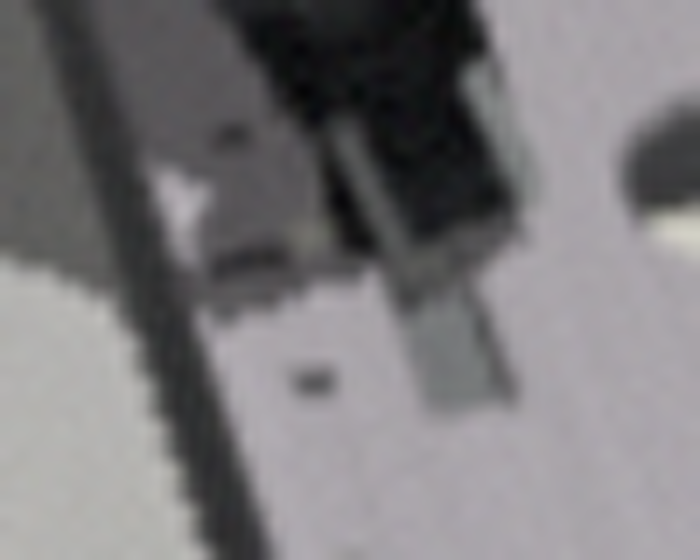

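```bash
for i in 1 2 3; do python3 -m creep '[[[0,0,0,0,0,0,5],[0,0,0,0,0,0,5],[0,0,0,0,0,0,5],[0,0,0,0,0,0,5],[0,0,0,0,0,0,5],[0,0,0,0,0,0,5],[0,0,0,0,0,0,5],[0,0,0,0,0,0,5],[0,0,0,0,0,0,5],[0,0,0,0,0,0,5]]]' >/dev/null; python3 st.py|head -1; done; python3 st.py; python3 see.py 7; python3 z.py 7
```

```text
t 11.35 p [ 0.399  -0.2632  0.0796] q [-0.843  0.058 -0.754  0.498  0.148 -0.512] op 0.133
t 12.18 p [ 0.399  -0.2632  0.0796] q [-0.843  0.058 -0.754  0.498  0.148 -0.512] op 0.13
t 13.02 p [ 0.399  -0.2633  0.0796] q [-0.843  0.058 -0.754  0.498  0.148 -0.512] op 0.132
t 13.02 p [ 0.399  -0.2633  0.0796] q [-0.843  0.058 -0.754  0.498  0.148 -0.512] op 0.132
jaw yaw 1.2593 jaw z -0.002 approach [ 0.279 -0.092 -0.956] tau [  3.5 -28.7  24.8  -2.    2.6  -0. ] F [-4.4 -6.1  1.6] M [-1.02  1.16 -0.35]
shut [312. 407.]
half [267. 281.]
open [225. 161.]
```

View pics/z7.png

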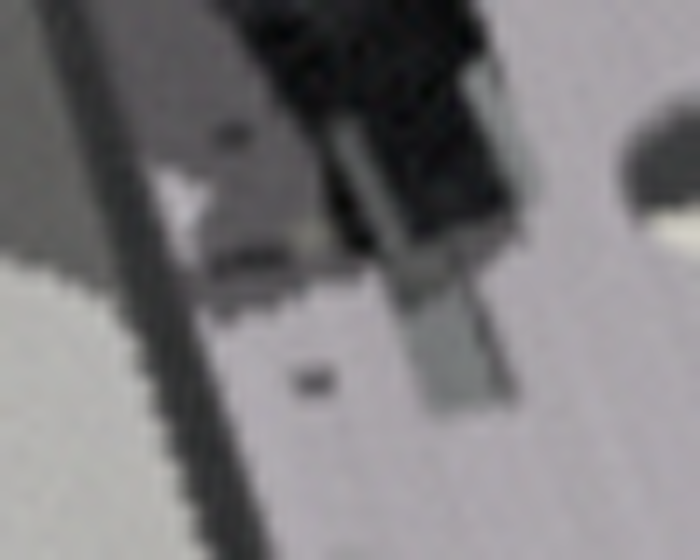

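View pics/top7z.png

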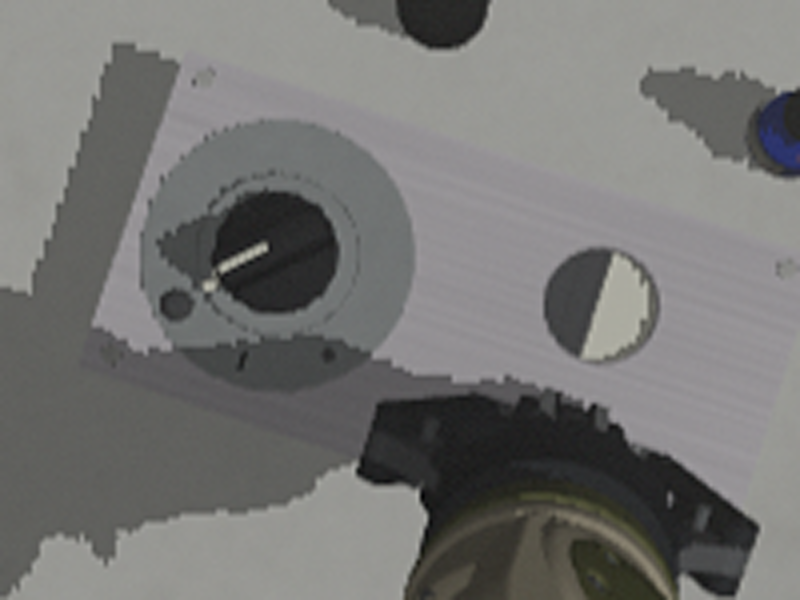

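```bash
python3 -c "
from plant import manip; print(manip.hand_in())"
```

```text
the job is handed in; nothing more can be done
None
```

The light box is set for the exposure and handed in at about 13 s. The selector is at the large stud and the gripper is still holding the shutter tab at about half travel.

- **Selector:** With the shutter still shut, I pinched the knob bar, turned it about 0.82 rad clockwise and let go. In the top view after release, and again before handing in, the pointer aims at the large stud.
- **Shutter:** I gripped the tab and slid it in two small steps, then held it about 2.5 s with no movement beyond 0.1 mm. It never came near three quarters.
- **Checks on the half position:** They agree to within about 1 mm. The tool moved 24.1 mm, the force along the slide was about 7 N (7.2 N expected), and the pointer stood at the long middle mark, perhaps 0.8 mm past it. The port showed about half open.
- **Loose items:** I saw no contact with the bottle, dish or can. The last close-up covers only part of the can and bottle and not the dish, so I did not re-measure their positions at the end.
- **Arm and frame:** The measured distance to the post stayed at 160 mm or more, and to the beam about 35 mm, in the poses checked. I did not measure it while swinging past the post.

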